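Refit the sprung spindle in the desktop tape-roll stand

TASK

Put the long spring-loaded spindle back into the tape-roll stand on the printer desk: pinch its two thumb tabs together to shorten it, lower it between the two end cups with the tabs up, and let it spring out so that each end pin sits home in a cup. Leave the shorter spindle where it lies.

Things in the scene. Friction and masses are not known exactly. Their poses are not given: they have to be found in the camera images.
- spindle_tabs (a point): Long spindle (tip to tip 190 mm along its y axis, 74 mm high, 160 g, either way round fits). Two upright black thumb tabs, 30 mm wide, 5 mm thick, outer faces 64 mm apart, full height. Outside each: sleeve (20 mm dia) and steel end pin (12 mm dia) on an axis 18 mm above the underside. Point: midway between relaxed tabs, at pinching height, 38 mm above the pin axis; fixed to the -y half; z up.
- plunger (a joint): How far the long spindle is squeezed short: 0 relaxed (190 mm long, tabs 64 mm over their outer faces), 0.030 at the hard stop (160 mm long, tabs 34 mm). The spring takes 4.5 N at 0 and 9 N at the stop: pinch the tabs' outer faces with 15 to 30 N. The two tips always lie equally far from the midpoint of the tabs. Reads about 0.002 when seated in the stand.
- stand: Fixed black roll stand: base 90 (x) by 236 (y) by 10 mm, a cheek 109 mm high near each end. On the cheeks' inner faces two round aluminium end cups face each other: 34 mm inside, 44 mm outside diameter, 7 mm deep; rims 174 mm apart, cup floors 188 mm. Origin: centre of the underside, on the desk. The cups' axis runs along y, 85 mm above the desk, centred over the origin.
- short_tabs (a point): Bystander, to be left alone: a shorter spindle with the same tabs but only 132 mm from tip to tip, too short for the stand. Point and axes as on the long one.
Things that resemble listed ones, but are neither listed nor needed, are in the scene too. Leave any green, orange or turquoise look-alike of the part that bears spindle_tabs alone.

How it is judged:
At the end, for the whole second after the job is handed in: The long spindle has sprung out to under 6 mm short of relaxed and rests with a pin in each cup: its middle within 6 mm along and 22 mm across the cup axis, tab point 105 to 138 mm up, axis within 10 degrees, tabs up within 17 degrees. The shorter spindle is within 30 mm of its start (value of joint plunger below 0.006 m and y of spindle_tabs in the frame of stand between -0.006 and 0.006 m and x of spindle_tabs in the frame of stand between -0.022 and 0.022 m and z of spindle_tabs in the frame of stand between 0.105 and 0.138 m and angle between the y axis of spindle_tabs and the y axis of stand, either way round below 0.17 rad and angle between spindle_tabs's own z axis and vertical below 0.3 rad and velocity of joint plunger between -0.01 and 0.01 m/s and distance of short_tabs from where it was at the start of the episode below 0.03 m); the robot touches nothing.
It fails at once if the shorter spindle is shifted or lifted by more than 30 mm (distance of short_tabs from where it was at the start of the episode above 0.03 m).
It also fails if it takes over 35 s, if anything falls off the work surface, if the arm or the gripper's body presses on something with over 40 N, if the wrist force passes 120 N, or if a joint passes its speed limit or range.

ROBOT

A 7-joint arm with a two-finger parallel gripper is mounted at the origin on the work surface. World frame = base frame: x ahead of the robot, y to its left, z up, the work surface at z = 0. Lengths are in m, angles in rad, forces in N, time in s.
With the tool pointing down it reaches from about 0.4 to 0.875 m from the base axis. Payload 6.5 kg.
Tool frame: the origin (TCP) lies on the mounting face of the last link; the fingertips stand robot.nose_length ahead of it and the grasp point (between the pads) lies 147 mm ahead of it (robot.nose_length is the distance from the TCP to the fingertips, in m); z points along the fingers, x is the direction in which the jaws open and shut, and the axes are right-handed (so a half turn about z gives the same grasp; the last joint's range is limited). The gripper opens to 88 mm and grips with 3 to 60 N. Pads are 18 mm wide; open, the fingers measure 123 mm over their backs; the gripper's body (75 mm by 187 mm) begins 45 mm behind the grasp point.
Start: joints at [1.179, 0.536, -0.004, 1.538, 0.003, 1.067, -0.071], TCP at [0.208, -0.616, 0.405] pointing down, gripper open.
Joint ranges: [-2.7, 2.7], [-0.37, 2.16], [-1.27, 1.26], [0.24, 2.4], [-1.31, 4.45], [0.19, 1.91], [-2.76, 2.76]. Speed limits (rad/s): [2.39, 2.39, 3.14, 3.14, 3.14, 3.14, 3.14].

INTERFACE

Orientations are given as a unit quaternion [w, x, y, z].
In Python, from bench import robot gives the robot as it stands. The module is installed in compiled form; this text tells all that it offers.
- The arm moves only by the tool step_arm, never from a script. Its argument "motion" is a list of rows, each a list of 4 numbers: the shift along the tool's x, y, z in m, then the turn about the tool's z in degrees. A call has 1 to 10 rows; each row shifts and turns the commanded pose from where the row before left it, along the tool's axes as they then stand; what a row does not reach is not made up. A row lasts 1/8 s, in which the tool goes at most 62.5 mm and 10.7 degrees, less where a joint would pass 70% of its speed; a pose out of reach is approached as far as the arm can. A call is refused whole if a number of a shift passes 0.0625 or a number of a turn 10.7, either way. A call with a gripper value outside its range is refused whole. "grip" is the finger opening in m, from 0 to 0.0881, set as the call begins (left out, the last holds). The fingers move at their own pace and stop on an object; "newtons" is the grip in N (left out, the last holds). Time passes only in rows, so rows that do not move let the fingers close. It gives the time, the measured TCP pose, the force and the opening at its end, in the units of the state.
- robot.read_state(): the state, without advancing time (a new reading comes with each control period).
- robot.capture(name): name is "side" or "top" or "wrist"; returns a dict with "pixels" (400x640x3 uint8, red, green, blue), "z_map" (400x640 float32, m along the optical axis (not along the pixel's ray), 0 where there is no reading), "fx", "fy", "cx", "cy" (pixels), "R" (3x3) and "t" (3): a world point X has camera coordinates R X + t; the wrist camera has in their place "mount" (4x4, takes a point from camera to tool coordinates, whose origin is the TCP and whose axes are the tool frame's). Camera axes: x right, y down, z forward; pixel columns grow to the right and rows downward; lengths in m; the calibration is good to about 2 mm. A picture is of the moment at which its call begins: read the wrist's pose just before it.
- robot.job_done(): hands the job in, once; it reports no verdict.
Trained networks look in the newest picture that a camera, given by its name, has taken for a name from the list of things; names that differ only in an ending like _2 or _b are one class to them, and where a whole thing is asked for, a point or a joint stands for the part that bears it (a point fixed in the world has none). Each returns a list of dicts, best first, with "score" (0 to 1); they miss things now and then, are a little off and sometimes report something else, mostly with a low value. They report only what shows in the picture. A call takes as long as a camera call. They do not tell look-alikes from the thing itself.
- robot.outline_of(camera, thing): "mask" (400x640 bool, what is visible of it).
- robot.tip_of(camera, thing): "xyz" ([x, y, z] in m, in world coordinates, good to about 4 mm: a listed point, or the origin of a listed thing).
The state is a dict: "time_s": time; "joints": joint angles; "joint_velocities": joint speeds; "joint_torque": joint torques, N m; "tcp_pos": TCP position; "tool_rot": TCP orientation; "contact_force": force on the tool from outside, world axes, zero at the start; "ft_torque": the same for the moment, N m; "width": finger opening in m.
Only numpy, scipy, OpenCV 4.12 (cv2) and the standard library are available. Lean on these libraries where they do the work, as an engineer would, in place of code of your own. Each camera call takes 0.05 s, during which the arm holds its last target.

## Working session

There is one attempt and no reset: what is moved stays moved. The work goes in short steps, Python scripts to look and compute and a tool call to move; the robot and the scene stay as the last step left them, time stands still between calls to the robot, and variables do not carry over. Pictures are saved under pics/ and viewed, and the job is handed in when it is done.

Besides the shell and the picture viewer there is one more tool, called after "Emit:" by a JSON object that holds its "fn" and its "kwargs", one argument or row to a line. step_arm: Moves the arm, as the interface text tells. Its arguments: {"type":"object","properties":{"motion":{"type":"array"},"grip":{"type":"number"},"newtons":{"type":"number"}},"required":["motion"]}

```bash
mkdir -p pics; cat > h.py <<'E'
import numpy as np, cv2
from bench import robot
from scipy.spatial.transform import Rotation as Ro
def save(c,n): cv2.imwrite('pics/'+n+'.png',cv2.cvtColor(c['pixels'],cv2.COLOR_RGB2BGR))
def Tool(s):
    q=s['tool_rot']; T=np.eye(4); T[:3,:3]=Ro.from_quat([q[1],q[2],q[3],q[0]]).as_matrix(); T[:3,3]=s['tcp_pos']; return T
def cloud(c,T=None):
    v,u=np.mgrid[:400,:640]; z=c['z_map']
    P=np.stack([(u-c['cx'])/c['fx']*z,(v-c['cy'])/c['fy']*z,z],-1)
    if T is not None:
        M=T@np.array(c['mount']); return P@M[:3,:3].T+M[:3,3]
    return (P-np.array(c['t']))@np.array(c['R'])
E
python3 - <<'E'
from h import *
s=robot.read_state(); print(s, robot.nose_length)
for n in ['side','top']:
    c=robot.capture(n); save(c,n+'0'); print(n)
    P=cloud(c)
    for th in ['spindle_tabs','short_tabs','stand']:
        for r in robot.tip_of(n,th): print(th,'tip',r)
        for r in robot.outline_of(n,th):
            m=r['mask']; ys,xs=np.nonzero(m); print(th,r['score'],xs.min(),xs.max(),ys.min(),ys.max(),np.median(P[m],0).round(3))
E
```

```text
{'time_s': 0.0, 'joints': array([ 1.17874898,  0.53714113, -0.00441375,  1.53885521,  0.0026156 ,
        1.06730446, -0.07119322]), 'joint_velocities': array([ 0.00052044, -0.00143168, -0.00159453,  0.00100738, -0.00175028,
        0.00146643, -0.00068631]), 'joint_torque': array([-7.80007795e-04, -5.70987117e+01,  9.90523696e-01, -2.51609355e+01,
       -5.62616531e-02,  1.79433846e-02,  1.85839467e-04]), 'tcp_pos': array([ 0.20795706, -0.61549066,  0.40386229]), 'tool_rot': array([-4.32869977e-04,  8.12456806e-01, -5.83020766e-01, -7.33104681e-04]), 'contact_force': array([1.00020893, 0.36410904, 0.68390526]), 'ft_torque': array([-0.00293475, -0.01012394,  0.01419781]), 'width': 0.08799799312700561} 0.166
side
spindle_tabs tip {'xyz': [0.3204, 0.2749, 0.0578], 'score': 0.91}
spindle_tabs tip {'xyz': [0.4655, 0.1752, 0.0615], 'score': 0.8}
spindle_tabs tip {'xyz': [0.536, 0.4773, 0.0551], 'score': 0.8}
spindle_tabs tip {'xyz': [0.2882, 0.5134, 0.055], 'score': 0.76}
spindle_tabs 0.93 228 305 336 393 [0.263 0.515 0.025]
spindle_tabs 0.72 171 228 250 312 [0.534 0.484 0.024]
spindle_t
[... 273 characters left out ...]
}
stand 0.81 344 398 116 184 [ 0.498 -0.164  0.013]
top
spindle_tabs tip {'xyz': [0.457, 0.1778, 0.0547], 'score': 0.76}
spindle_tabs tip {'xyz': [0.3288, 0.2774, 0.0578], 'score': 0.76}
spindle_tabs tip {'xyz': [0.2854, 0.5116, 0.0547], 'score': 0.74}
spindle_tabs tip {'xyz': [0.5387, 0.4743, 0.0559], 'score': 0.58}
spindle_tabs 0.84 166 186 225 295 [0.285 0.507 0.024]
spindle_tabs 0.78 170 237 158 178 [0.536 0.467 0.024]
spindle_tabs 0.66 276 340 190 211 [0.46  0.183 0.024]
spindle_tabs 0.61 238 299 233 266 [0.32  0.28  0.024]
short_tabs tip {'xyz': [0.6415, 0.1877, 0.0565], 'score': 0.97}
short_tabs 0.89 286 331 134 146 [0.638 0.178 0.023]
stand 0.76 387 484 171 212 [ 0.505 -0.17   0.011]
```

View pics/top0.png

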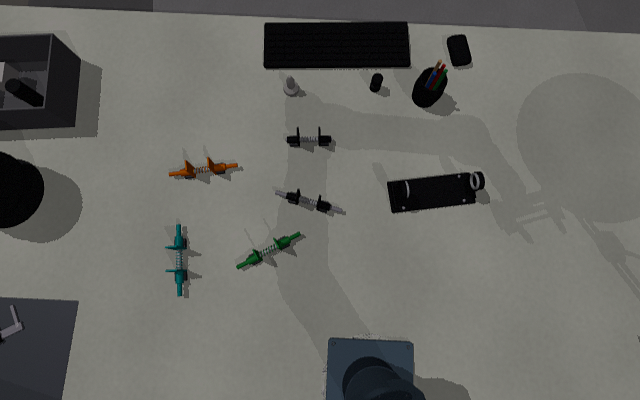

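View pics/side0.png

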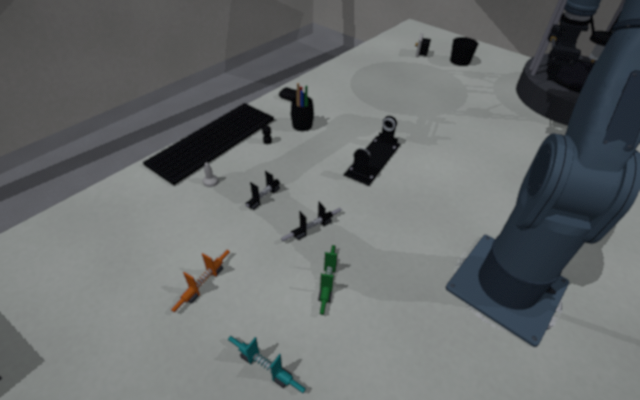

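```bash
python3 - <<'E'
import cv2,numpy as np
a=cv2.imread('pics/top0.png')
cs=[a[215:305,125:225],a[140:200,150:250],a[170:230,260:360],a[220:280,220:320]]
t=[cv2.resize(c,(390,290),interpolation=cv2.INTER_CUBIC) for c in cs]
cv2.imwrite('pics/crop0.png',np.vstack([np.hstack(t[:2]),np.hstack(t[2:])]))
E
```

```text
(no output)
```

View pics/crop0.png

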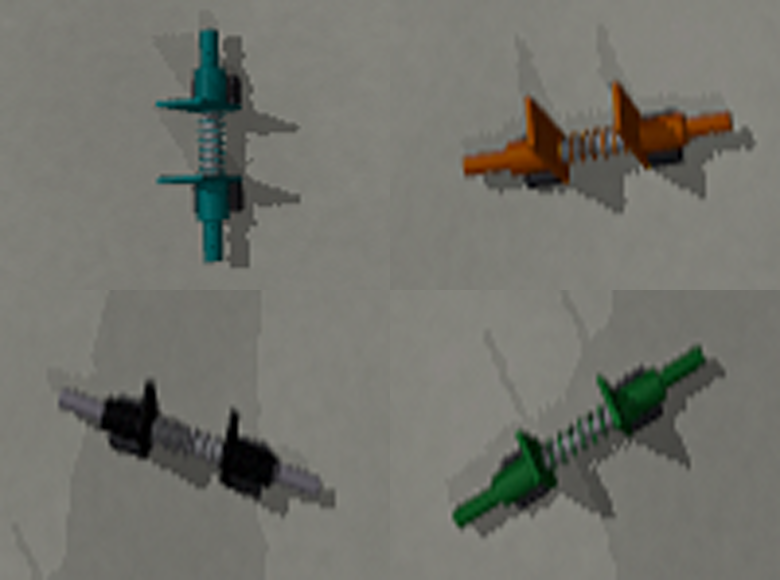

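The candidates in the top picture are the black one with steel pins at (310,200), the black short one at (309,140), orange at (204,170), green at (268,250) and turquoise at (180,260). The one at (310,200) is black with steel pins and is longer than the one at (309,140), so it is the long spindle, and the crop confirms it. Tabs are up. The stand is at (436,192). Next I measure the axes.

```bash
python3 - <<'E'
from h import *
c=robot.capture('top'); P=cloud(c)
def axis(p):
    m=np.median(p,0); u,s,v=np.linalg.svd(p-p.mean(0)); return m,v[0]
for th,xr in [('spindle_tabs',(270,345,185,218)),('short_tabs',(280,335,125,150))]:
    x0,x1,y0,y1=xr; p=P[y0:y1,x0:x1].reshape(-1,3)
    p=p[(p[:,2]>0.010)&(p[:,2]<0.035)]; m,v=axis(p[:,:2])
    t=(p[:,:2]-m)@v; lo,hi=t.min(),t.max(); print(th,len(p),v,(m+v*(lo+hi)/2).round(4),'len',hi-lo,'ang',np.degrees(np.arctan2(v[1],v[0])))
p=P[160:220,380:490].reshape(-1,3); p=p[p[:,2]>0.006]
print('stand z',p[:,2].max()); 
r=cv2.minAreaRect(p[p[:,2]<0.03][:,:2].astype(np.float32)); print(r)
r=cv2.minAreaRect(p[:,:2].astype(np.float32)); print(r)
h=p[p[:,2]>0.07]; print(len(h),h[h[:,1]>-.165].mean(0),h[h[:,1]<-.165].mean(0))
s=robot.read_state(); T=Tool(s); print(T.round(4))
E
```

```text
spindle_tabs 409 [0.22482195 0.97439986] [0.4611 0.1784] len 0.1891887401461813 ang 77.00759169883672
short_tabs 320 [ 0.05845362 -0.99829013] [0.6388 0.1865] len 0.12815086566879558 ang -86.64894400977818
stand z 0.9968584225219544
((0.5152477622032166, -0.1626252979040146), (0.13422046601772308, 0.25088512897491455), 2.2051138877868652)
((0.4407300055027008, -0.05256533622741699), (0.17357805371284485, 0.5024081468582153), 24.312292098999023)
444 [ 0.44757472 -0.02825581  0.25590527] [ 0.52190799 -0.25592611  0.09523437]
[[ 0.3201 -0.9474 -0.      0.2081]
 [-0.9474 -0.3201 -0.     -0.6158]
 [ 0.      0.     -1.      0.4047]
 [ 0.      0.      0.      1.    ]]
```

Emit:
{"fn": "step_arm", "kwargs": {
  "motion": [
    [-0.037,-0.047,0,0],
    [-0.037,-0.047,0,0],
    [-0.037,-0.047,0,0],
    [-0.037,-0.047,0,0],
    [-0.037,-0.047,0,0],
    [-0.037,-0.047,0,0],
    [-0.037,-0.047,0,0],
    [-0.037,-0.047,0,0],
    [-0.03,-0.038,0,9.3],
    [0,0,0,9.3]
  ]
}}

```text
time_s: 2.0
tcp_pos: [0.498, -0.1701, 0.405]
tool_rot: [-0.001, 0.708, -0.706, -0.0]
contact_force: [0.1, -0.7, 1.1]
width: 0.0878
```

```bash
cat > st.py <<'E'
from h import *
import sys
s=robot.read_state(); T=Tool(s); c=robot.capture('wrist'); save(c,sys.argv[1]); print(s['time_s'],T.round(4),np.array(c['mount']).round(3),c['fx'])
P=cloud(c,T); np.save('P_%s.npy'%sys.argv[1],P)
print(robot.tip_of('wrist',sys.argv[2]))
E
python3 st.py w1 stand
```

```text
2.0 [[ 0.0032 -1.      0.0016  0.498 ]
 [-1.     -0.0032  0.0018 -0.1701]
 [-0.0017 -0.0016 -1.      0.405 ]
 [ 0.      0.      0.      1.    ]] [[ 1.     0.    -0.    -0.   ]
 [-0.     0.951  0.309 -0.081]
 [ 0.    -0.309  0.951  0.02 ]
 [ 0.     0.     0.     1.   ]] 281.9556309863256
[]
```

View pics/w1.png

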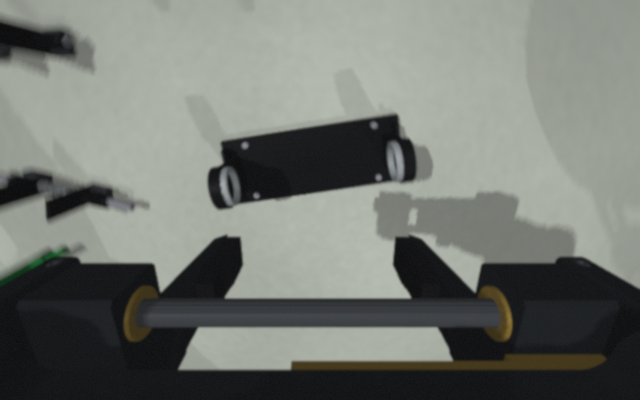

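The wrist view shows the whole stand, with cups at (230,186) and (396,161) and the base turned slightly against the jaw direction.

```bash
python3 - <<'E'
from h import *
P=np.load('P_w1.npy'); I=cv2.imread('pics/w1.png')
R=P[105:215,200:425]; print(R[...,2].max())
p=R.reshape(-1,3); 
b=p[(p[:,2]>0.005)&(p[:,2]<0.015)]; print('base',len(b),cv2.minAreaRect(b[:,:2].astype(np.float32)))
h=p[(p[:,2]>0.055)&(p[:,2]<0.13)]; 
for k in (h[:,1]>-.16,h[:,1]<-.16):
    q=h[k]; print('cheek',len(q),q.min(0).round(4),q.max(0).round(4),q.mean(0).round(4),cv2.minAreaRect(q[:,:2].astype(np.float32)))
allp=p[(p[:,2]>0.005)&(p[:,2]<0.13)]; print(cv2.minAreaRect(allp[:,:2].astype(np.float32)))
# edges of base long sides: per-row extremes
g=cv2.cvtColor(I,cv2.COLOR_BGR2GRAY); 
# bright aluminium rings
m=np.zeros((400,640),bool); m[105:215,200:425]=True
m&=(P[...,2]>0.055)&(P[...,2]<0.12)&(g>70)
q=P[m]
for k in (q[:,1]>-.16,q[:,1]<-.16):
    r=q[k]; print('ring',len(r),r.mean(0).round(4),np.median(r,0).round(4),r.min(0).round(4),r.max(0).round(4))
E
```

```text
0.3854056599506748
base 10022 ((0.5084744095802307, -0.1621389538049698), (0.09042511880397797, 0.23472997546195984), 9.631336212158203)
cheek 1238 [ 0.4693 -0.0797  0.0551] [ 0.5161 -0.0534  0.111 ] [ 0.4954 -0.0682  0.0941] ((0.49269503355026245, -0.06682607531547546), (0.04709639027714729, 0.01973028853535652), 9.764824867248535)
cheek 1183 [ 0.5006 -0.2693  0.0553] [ 0.5494 -0.2442  0.1108] [ 0.5277 -0.2549  0.0962] ((0.5246822237968445, -0.25697988271713257), (0.04817516356706619, 0.019709600135684013), 9.27584171295166)
((0.5084744095802307, -0.1621389538049698), (0.09042511880397797, 0.23472997546195984), 9.631336212158203)
ring 652 [ 0.494  -0.071   0.0917] [ 0.4942 -0.0727  0.0977] [ 0.4693 -0.0797  0.0555] [ 0.5156 -0.0534  0.1099]
ring 611 [ 0.5248 -0.2515  0.0918] [ 0.524  -0.2511  0.0981] [ 0.5006 -0.2643  0.0666] [ 0.5494 -0.2442  0.1096]
```

Emit:
{"fn": "step_arm", "kwargs": {
  "motion": [
    [-0.058,0.006,0,0],
    [-0.058,0.006,0,0],
    [-0.058,0.006,0,0],
    [-0.058,0.006,0,0],
    [-0.058,0.006,0,0],
    [-0.058,0.007,0,6.6],
    [0,0,0.03,6.6],
    [0,0,0,0]
  ]
}}

```text
time_s: 3.1
tcp_pos: [0.4578, 0.1727, 0.3733]
tool_rot: [-0.002, -0.623, 0.782, 0.0]
contact_force: [0.0, -0.2, 1.0]
width: 0.0882
```

```bash
python3 st.py w2 spindle_tabs
```

```text
3.1 [[-0.2237 -0.9746 -0.0036  0.4578]
 [-0.9746  0.2237 -0.002   0.1727]
 [ 0.0028  0.0031 -1.      0.3733]
 [ 0.      0.      0.      1.    ]] [[ 1.     0.    -0.    -0.   ]
 [-0.     0.951  0.309 -0.081]
 [ 0.    -0.309  0.951  0.02 ]
 [ 0.     0.     0.     1.   ]] 281.9556309863256
[{'xyz': [0.5405, 0.4735, 0.0543], 'score': 0.87}, {'xyz': [0.3226, 0.2767, 0.0561], 'score': 0.84}, {'xyz': [0.4614, 0.1794, 0.0555], 'score': 0.67}]
```

View pics/w2.png

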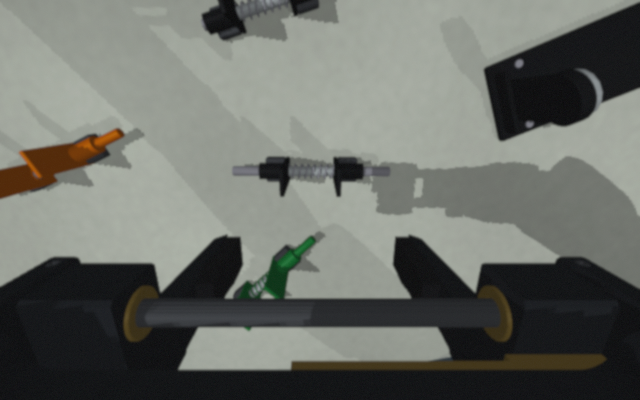

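The long spindle lies level in the wrist view, from (233,171) to (390,171), with its tabs at (284,180) and (338,180). The green look-alike is clear of the jaws at (280,268), to be checked.

```bash
python3 - <<'E'
from h import *
P=np.load('P_w2.npy'); s=robot.read_state(); T=Tool(s)
Q=(P-T[:3,3])@T[:3,:3]
w=np.zeros((400,640),bool); w[150:205,225:400]=1
z=P[...,2]
p=Q[w&(z>0.010)&(z<0.035)]; m=p[:,:2].mean(0); v=np.linalg.svd(p[:,:2]-m,full_matrices=False)[2][0]
v*=np.sign(v[0]); t=(p[:,:2]-m)@v; print('len',t.min(),t.max(),'mid tool',m+v*(t.min()+t.max())/2,'ang deg',np.degrees(np.arctan2(v[1],v[0])))
pw=P[w&(z>0.010)&(z<0.035)]; mw=pw[:,:2].mean(0)
h=Q[w&(z>0.045)&(z<0.09)]; print('tabs x',h[:,0].min(),h[:,0].max(),'y',h[:,1].min(),h[:,1].max(),len(h), 'top z',z[w&(z<.1)].max())
g=Q[220:330,230:330].reshape(-1,3); zz=z[220:330,230:330].reshape(-1); g=g[(zz>0.01)&(zz<.08)]; print('green',g.min(0),g.max(0))
E
```

```text
len -0.09371237626985206 0.09506275785322892 mid tool [-0.00745745 -0.00510279] ang deg 0.1508645127097251
tabs x -0.039537444555703925 0.02446998560010357 y -0.01821856256830674 0.011544748418456536 435 top z 0.07625669204684055
green [-0.12109181  0.08371778  0.29915936] [-0.00267309  0.18436583  0.36498068]
```

Emit:
{"fn": "step_arm", "kwargs": {
  "motion": [
    [-0.0075,-0.004,0.03,0.2],
    [0,0,0.05,0],
    [0,0,0.05,0],
    [0,0,0.025,0],
    [0,0,0.014,0],
    [0,0,0,0]
  ]
}}

```text
time_s: 3.95
tcp_pos: [0.4646, 0.1794, 0.2059]
tool_rot: [-0.0, -0.62, 0.784, -0.0]
contact_force: [-0.1, 1.0, 0.2]
width: 0.088
```

```bash
python3 st.py w3 spindle_tabs | head -3
```

```text
3.95 [[-2.306e-01 -9.731e-01  1.000e-04  4.646e-01]
 [-9.731e-01  2.306e-01 -2.000e-04  1.794e-01]
 [ 2.000e-04 -1.000e-04 -1.000e+00  2.059e-01]
```

View pics/w3.png

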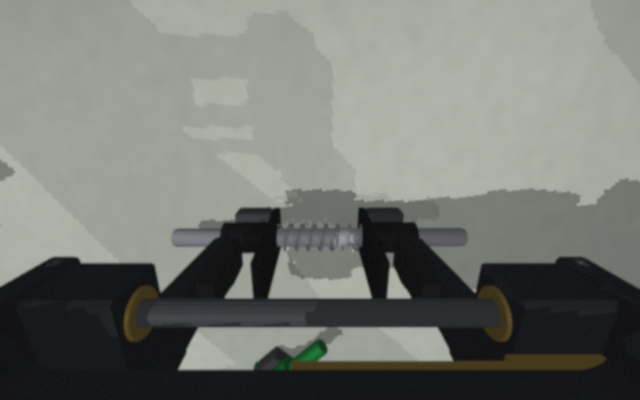

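The tabs stand between the open fingers at about (265,260) and (375,260). I pinch now.

Emit:
{"fn": "step_arm", "kwargs": {
  "motion": [
    [0,0,0.002,0],
    [0,0,0,0],
    [0,0,0,0],
    [0,0,0,0],
    [0,0,0,0],
    [0,0,0,0]
  ],
  "grip": 0.02,
  "newtons": 24
}}

```text
time_s: 4.8
tcp_pos: [0.4644, 0.18, 0.2041]
tool_rot: [0.0, -0.62, 0.784, -0.0]
contact_force: [-1.1, -0.7, 5.8]
width: 0.0334
```

Emit:
{"fn": "step_arm", "kwargs": {
  "motion": [
    [0,0,-0.02,0],
    [0,0,-0.03,0],
    [0,0,-0.045,0],
    [0,0,-0.045,0],
    [0,0,-0.025,0],
    [0,0,0,0],
    [0,0,0,0]
  ]
}}

```text
time_s: 5.68
tcp_pos: [0.4635, 0.1796, 0.3673]
tool_rot: [-0.001, -0.62, 0.784, 0.0]
contact_force: [-0.2, -0.6, -2.2]
width: 0.0335
```

```bash
python3 st.py w4 spindle_tabs | head -3; python3 - <<'E'
from h import *
s=robot.read_state(); T=Tool(s); P=np.load('P_w4.npy'); Q=(P-T[:3,3])@T[:3,:3]
z=Q[...,2]; w=np.zeros((400,640),bool); w[215:262,150:500]=1
p=Q[w&(z>0.16)&(z<0.20)]; print(len(p)); print('x',p[:,0].min(),p[:,0].max())
for lo,hi in [(-.08,-.065),(.065,.08)]:
    q=p[(p[:,0]>lo)&(p[:,0]<hi)]; print(q.mean(0).round(4),q.min(0).round(4),len(q)) 
# moves
for tgt in [(0.5086,-0.162)]:
    d=np.array([*tgt,s['tcp_pos'][2]])-T[:3,3]; print('d tool',T[:3,:3].T@d, np.degrees(np.arctan2(T[1,0],T[0,0])))
E
```

```text
5.675 [[-2.305e-01 -9.731e-01 -2.100e-03  4.635e-01]
 [-9.731e-01  2.305e-01 -9.000e-04  1.796e-01]
 [ 1.300e-03  1.800e-03 -1.000e+00  3.673e-01]
5743
x -0.0797794902562953 0.07928815477560348
[-0.0722 -0.0014  0.1817] [-0.0798 -0.0058  0.1784] 427
[ 0.0719 -0.0014  0.1811] [ 0.0651 -0.006   0.178 ] 391
d tool [ 3.22078700e-01 -1.22582402e-01  2.31985195e-04] -103.32439420114518
```

View pics/w4.png

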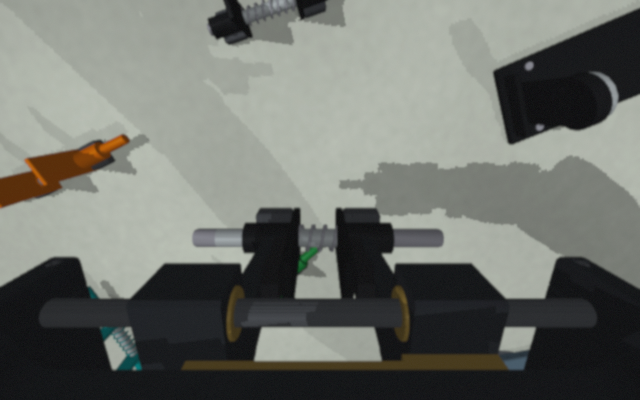

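Emit:
{"fn": "step_arm", "kwargs": {
  "motion": [
    [0.04,-0.015,0,0],
    [0.055,-0.021,0,0],
    [0.055,-0.021,0,0],
    [0.055,-0.021,0,0],
    [0.055,-0.021,0,0],
    [0.04,-0.0155,0,0],
    [0.022,-0.008,0,-7.6],
    [0,0,0,-7.6],
    [0,0,0,-7.6],
    [0,0,0,0]
  ]
}}

```text
time_s: 7.02
tcp_pos: [0.5087, -0.1616, 0.3674]
tool_rot: [0.0, 0.763, -0.647, -0.001]
contact_force: [0.9, -0.1, -1.4]
width: 0.0336
```

```bash
python3 st.py w5 stand | head -5; python3 - <<'E'
from h import *
s=robot.read_state(); T=Tool(s)
d=np.array([.5086,-.162,s['tcp_pos'][2]])-T[:3,3]; print('d tool',T[:3,:3].T@d, np.degrees(np.arctan2(T[1,0],T[0,0])),s['width'])
P=np.load('P_w5.npy');Q=(P-T[:3,3])@T[:3,:3]
z=P[...,2]; w=np.zeros((400,640),bool); w[60:260]=1
for a in (-1,1):
    for lo,hi in((.06,.115),(.10,.115)):
        q=P[w&(z>lo)&(z<hi)&(Q[...,0]*a>0.07)&(abs(Q[...,1])<.07)]; print(a,len(q),q.min(0).round(4),q.max(0).round(4),cv2.minAreaRect(q[:,:2].astype(np.float32)))
E
```

```text
7.025 [[ 1.633e-01 -9.866e-01 -2.100e-03  5.087e-01]
 [-9.866e-01 -1.633e-01  9.000e-04 -1.616e-01]
 [-1.200e-03  1.900e-03 -1.000e+00  3.674e-01]
 [ 0.000e+00  0.000e+00  0.000e+00  1.000e+00]] [[ 1.     0.    -0.     0.   ]
 [-0.     0.951  0.309 -0.081]
d tool [3.66505526e-04 3.04598006e-04 1.36938495e-07] -80.68528634115859 0.03353633455443239
-1 1581 [ 0.4699 -0.0796  0.0601] [ 0.5159 -0.0534  0.1111] ((0.49265509843826294, -0.06675504893064499), (0.0468793548643589, 0.01972704753279686), 9.695333480834961)
-1 846 [ 0.4731 -0.0783  0.1   ] [ 0.5123 -0.0548  0.1111] ((0.4931686222553253, -0.0667424276471138), (0.038870252668857574, 0.01958126574754715), 9.172708511352539)
1 1594 [ 0.5012 -0.2691  0.0602] [ 0.5499 -0.2442  0.1105] ((0.5250222086906433, -0.257007896900177), (0.04762659966945648, 0.020088179036974907), 9.591964721679688)
1 855 [ 0.5064 -0.2686  0.1   ] [ 0.5453 -0.2452  0.1105] ((0.525379478931427, -0.25692886114120483), (0.03792743384838104, 0.02008623629808426), 8.740550994873047)
```

View pics/w5.png

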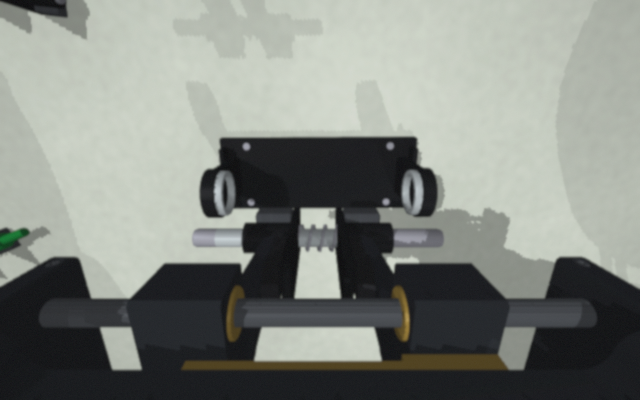

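The stand is symmetric about the spindle, with cups at (222,193) and (413,192) and errors under 1 mm. Lowering.

Emit:
{"fn": "step_arm", "kwargs": {
  "motion": [
    [0.0004,0.0003,0.02,0],
    [0,0,0.03,0],
    [0,0,0.025,0],
    [0,0,0.015,0],
    [0,0,0.01,0],
    [0,0,0.002,0],
    [0,0,0,0],
    [0,0,0,0]
  ]
}}

```text
time_s: 8.12
tcp_pos: [0.5091, -0.1622, 0.2674]
tool_rot: [-0.0, 0.763, -0.646, 0.001]
contact_force: [0.3, -0.1, -1.2]
width: 0.0334
```

```bash
python3 st.py w6 stand | head -5
```

```text
8.125 [[ 1.643e-01 -9.864e-01  1.200e-03  5.091e-01]
 [-9.864e-01 -1.643e-01 -4.000e-04 -1.622e-01]
 [ 6.000e-04 -1.100e-03 -1.000e+00  2.674e-01]
 [ 0.000e+00  0.000e+00  0.000e+00  1.000e+00]] [[ 1.     0.    -0.     0.   ]
 [-0.     0.951  0.309 -0.081]
```

View pics/w6.png

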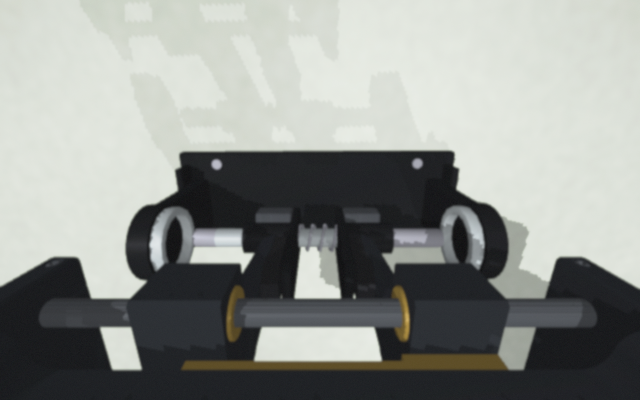

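Both pins point at the cup openings, near (190,237) and (443,237). I lower slightly and open in stages.

Emit:
{"fn": "step_arm", "kwargs": {
  "motion": [
    [0,0,0.004,0],
    [0,0,0,0],
    [0,0,0,0]
  ],
  "grip": 0.05
}}

```text
time_s: 8.6
tcp_pos: [0.5088, -0.1621, 0.2626]
tool_rot: [0.0, 0.763, -0.646, -0.0]
contact_force: [-0.5, 0.3, -2.4]
width: 0.0504
```

Emit:
{"fn": "step_arm", "kwargs": {
  "motion": [
    [0,0,0,0],
    [0,0,0,0],
    [0,0,0,0]
  ],
  "grip": 0.058
}}

```text
time_s: 8.98
tcp_pos: [0.5088, -0.1621, 0.2627]
tool_rot: [0.0, 0.763, -0.646, -0.0]
contact_force: [-0.0, -0.2, -1.5]
width: 0.0581
```

```bash
python3 st.py w7 stand | head -3
```

```text
8.975 [[ 1.646e-01 -9.864e-01 -1.000e-04  5.088e-01]
 [-9.864e-01 -1.646e-01 -0.000e+00 -1.621e-01]
 [ 0.000e+00  1.000e-04 -1.000e+00  2.627e-01]
```

View pics/w7.png

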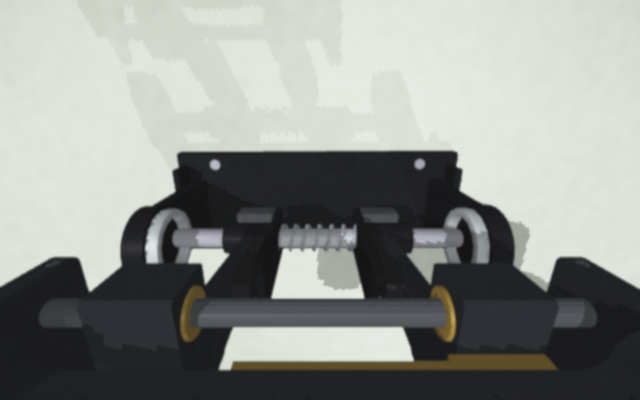

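Both pins are past the rims, at (175,237) and (460,237). I lower them toward the cup bottoms, then release.

Emit:
{"fn": "step_arm", "kwargs": {
  "motion": [
    [0,0,0.002,0],
    [0,0,0.001,0],
    [0,0,0,0]
  ]
}}

```text
time_s: 9.45
tcp_pos: [0.5088, -0.1621, 0.2597]
tool_rot: [0.0, 0.763, -0.646, -0.0]
contact_force: [-0.1, -0.4, -2.1]
width: 0.0584
```

Emit:
{"fn": "step_arm", "kwargs": {
  "motion": [
    [0,0,0,0],
    [0,0,0,0],
    [0,0,0,0]
  ],
  "grip": 0.064
}}

```text
time_s: 9.82
tcp_pos: [0.5089, -0.1622, 0.2599]
tool_rot: [-0.0, 0.763, -0.646, 0.0]
contact_force: [-0.7, -0.8, 0.3]
width: 0.0643
```

Emit:
{"fn": "step_arm", "kwargs": {
  "motion": [
    [0,0,0,0],
    [0,0,0,0],
    [0,0,0,0],
    [0,0,0,0],
    [0,0,0,0]
  ],
  "grip": 0.088
}}

```text
time_s: 10.45
tcp_pos: [0.5088, -0.1621, 0.2597]
tool_rot: [0.0, 0.763, -0.646, -0.0]
contact_force: [0.2, -0.3, 0.2]
width: 0.088
```

```bash
python3 st.py w8 spindle_tabs
```

```text
10.45 [[ 1.645e-01 -9.864e-01 -1.000e-04  5.088e-01]
 [-9.864e-01 -1.645e-01  0.000e+00 -1.621e-01]
 [-0.000e+00  1.000e-04 -1.000e+00  2.597e-01]
 [ 0.000e+00  0.000e+00  0.000e+00  1.000e+00]] [[ 1.     0.    -0.     0.   ]
 [-0.     0.951  0.309 -0.081]
 [ 0.    -0.309  0.951  0.02 ]
 [ 0.     0.     0.     1.   ]] 281.9556309863256
[]
```

View pics/w8.png

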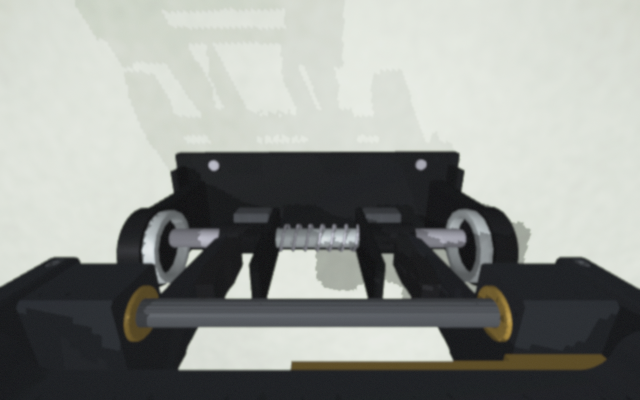

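The fingers are clear of the tabs, at (262,265) and (375,265), and the pins are in the cups. I retreat straight up and check.

Emit:
{"fn": "step_arm", "kwargs": {
  "motion": [
    [0,0,-0.02,0],
    [0,0,-0.03,0],
    [0,0,-0.04,0],
    [0,0,-0.03,0],
    [0,0.0,-0.03,0],
    [0,0,0,0]
  ]
}}

```text
time_s: 11.3
tcp_pos: [0.5095, -0.1622, 0.4119]
tool_rot: [-0.001, 0.763, -0.646, 0.002]
contact_force: [0.3, 0.3, -0.2]
width: 0.0879
```

```bash
python3 st.py w9 spindle_tabs|tail -1; python3 - <<'E'
from h import *
s=robot.read_state(); T=Tool(s); P=np.load('P_w9.npy')
a=np.radians(99.6); y=np.array([np.cos(a),np.sin(a)]); x=np.array([y[1],-y[0]])
d=P[...,:2]-np.array([.5086,-.162]); X=d@x; Y=d@y; z=P[...,2]
# tabs: above 0.113
m=(z>0.113)&(z<0.145)&(abs(Y)<.06)&(abs(X)<.06)
for k in (m&(Y>0),m&(Y<0)): print('tab',k.sum(),'X',X[k].min(),X[k].max(),'Y',Y[k].min(),Y[k].max(),'z',z[k].max())
p=(abs(Y)>.06)&(abs(Y)<.082)&(abs(X)<.012)&(z>.06)&(z<.1)
for k in (p&(Y>0),p&(Y<0)): print('pin',k.sum(),'X',np.median(X[k]),'ztop',np.percentile(z[k],95))
for n in('side','top'):
    c=robot.capture(n); save(c,n+'9'); print(n,[ (r['xyz'],r['score']) for th in('spindle_tabs','short_tabs') for r in robot.tip_of(n,th)])
a=cv2.imread('pics/side9.png')[90:200,310:440]; cv2.imwrite('pics/side9c.png',cv2.resize(a,None,fx=5,fy=5,interpolation=cv2.INTER_CUBIC))
E
```

```text
[{'xyz': [0.5084, -0.1603, 0.1076], 'score': 0.67}]
tab 206 X -0.014288006785036887 0.014953379368522595 Y 0.026092449235625 0.03126395705498632 z 0.1312718065581827
tab 202 X -0.014387282029225864 0.014846549253296764 Y -0.030747216797532635 -0.02567689366954244 z 0.13131944731694378
pin 193 X 0.0015047539750147228 ztop 0.08176095063331472
pin 189 X 0.0012782324132940646 ztop 0.08107806473254739
side [([0.3265, 0.2793, 0.0556], 0.66), ([0.5374, 0.4755, 0.0546], 0.65), ([0.2904, 0.5159, 0.055], 0.62), ([0.5111, -0.1678, 0.1144], 0.6), ([0.6442, 0.1867, 0.0596], 0.89)]
top [([0.501, -0.158, 0.1081], 0.92), ([0.5401, 0.4772, 0.0562], 0.92), ([0.3261, 0.2796, 0.0585], 0.88), ([0.2857, 0.5117, 0.052], 0.79), ([0.6403, 0.1844, 0.0557], 0.37), ([0.6401, 0.1854, 0.0595], 0.61)]
```

View pics/w9.png

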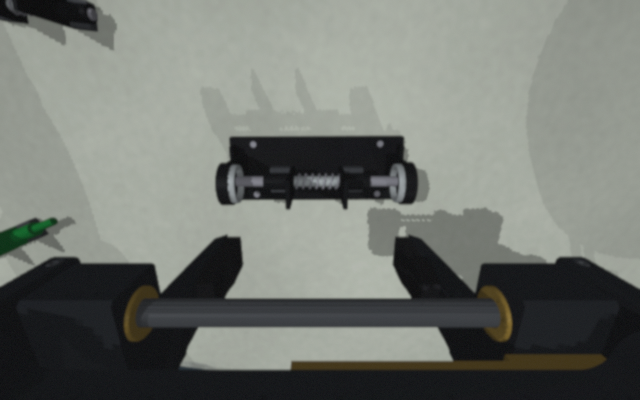

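View pics/side9c.png

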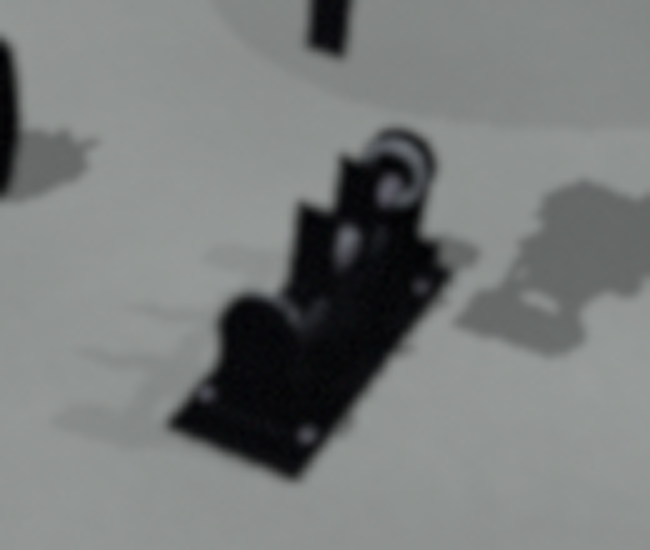

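The wrist view shows the pins in both cups at (240,182) and (398,182), with the tabs upright. The tabs measure 62 mm over their outer faces and are centred within about 0.3 mm.

```bash
python3 -c "
from bench import robot
print(robot.job_done())"
```

```text
the job is handed in; nothing more can be done
None
```

The long black spindle is back in the stand and the job is handed in. I pinched its tabs with 24 N to the stop, lowered it between the cups and opened the gripper in stages. I then backed straight up to clear it. The last reading before handing in was about 11.5 s.

**Final checks from the wrist camera:**
- **Spring-out:** the tabs measure 62 mm over their outer faces, which means about 2 mm short of relaxed.
- **Centring:** the tabs' midpoint is within 1 mm along the cup axis and within 1 mm across it.
- **Height:** the tab tops are at 131 mm, which puts the tab point at about 113 mm. The range is 105 to 138 mm.
- **Seating:** both pins are in the cups and level within 1 mm, and the tabs stand upright.
- **Shorter spindle:** the networks still find it within their error of its start position.
- **Robot:** it was clear of everything, with no contact force.

The networks' own estimates of the tab point from the top and wrist views (107.6 and 108.1 mm) were about 5 mm below my depth measurement of 113 mm. The top view was also about 8 mm off across the axis, and the side view about 6 mm off along it, right at that limit. I went with the depth measurements, which are consistent with each other.

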